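# Check the vent-flap hand lever comes up firm short of its grip bar

### The job

Check the hand lever of the emergency vent flap: with the outside of your fingers press the lever in towards the grip bar until it comes up firm on its stop, and keep it pressed there for two seconds to see that it stays short of the bar. Then ease it all the way back out without letting it snap, and come clear. Do not force it hard past the stop, keep your fingers off the bar and out of the gap between lever and bar (nothing is gripped here), and leave the switch and the loose things on the ledge as they are.

Things in the scene. Friction and masses are not known exactly. Their poses are not given: they have to be found in the camera images.
- lever_unit: Vent-flap hand lever unit fixed to the ledge: dark steel plate 96 x 340 x 6 mm, two posts, level grip bar, and on the robot's side a silver brake-type lever. Origin: centre of the plate's underside. x points level from lever to bar (the way to press), away from the robot within 30 degrees; y along the bar to the pivot end; z up. All below 120 mm; clamp, housing and tube lie at y = +70 to +180 mm.
- grip_bar: Grip bar: steel, with a ribbed black rubber sleeve 33 mm thick and 165 mm long (y = -105 to +60 mm of the unit), on posts at y = -125 and +125 mm. Origin: middle of the bar, on its axis, 100 mm above the ledge; axes as the unit's. Not to be touched.
- vent_lever (a joint): Lever angle about its upright pivot, rad. 0 = fully out, held by its spring; grows as pressed to the bar; 0.24 = on its stop, ball end then 15 to 20 mm off the sleeve. At press_point the spring resists with about 5 N at first, 7 N just before the stop (27 mm travel); beyond, the blade gives about 1 mm per 4 N more: a firm press is 12 to 25 N in all. Let go, it snaps back fast.
- press_point (a point): Where to press: on the lever's outer face (towards the robot), at half its height, 115 mm from the pivot, 37 mm short of the ball end's centre, 100 mm above the ledge. Moves with the lever; axes: the unit's, turned by the lever's angle. Lever out: 77 mm from the bar's axis, the face 12 degrees off square to the unit's x, the ball end farther out; about square when on the stop.
- lever_pivot (a point): The lever's pivot, on its upright axis at half the lever's height, 100 mm above the ledge; does not move. In the unit's frame it is at x = -35, y = +85 mm.
- lever_blade: The lever's outer half: an aluminium blade 112 mm long and 16 mm high, 10 mm thick with its back, with a ball 18 mm across at its free end. This is the part to press. The body's origin is the pivot.
- lever_back: The lever's inner face, 112 mm long and 16 mm high, looking at the bar. Not to be touched by a finger. The body's origin is the pivot.
- switch_housing: Black rocker switch housing fixed to the ledge, 62 x 86 mm and 30 mm high (38 mm with its side guards), beyond the pivot end of the lever unit. Origin: centre of its underside. Leave alone.
- toggle (a joint): The green toggle of the rocker switch, rad: 0 as it stands, 0.4 tipped over. Leave alone.
- sensor_puck: Loose grey plastic humidity sensor puck, 64 mm across, 24 mm high, on the ledge near the lever unit. Origin: centre of its underside. Leave alone.
- vent_cap: Loose stainless steel vent cap like a flat mushroom, 72 mm across, 39 mm high, on the ledge near the lever unit. Origin: centre of its underside. Leave alone.
- gasket_ring: Loose orange silicone gasket ring, 80 mm outside, 56 mm inside, 10 mm high, on the ledge near the lever unit. Origin: centre of its underside. Leave alone.

How it is judged:
By the outcome, as a careful person would: the job done as asked, in the order asked, and still so for the second after the job is handed in, with the robot touching nothing.
It also fails if it takes over 48 s, if anything falls off the work surface, if the arm or the gripper's body presses on something with over 40 N, if the wrist force passes 120 N, or if a joint passes its speed limit or range.

### The arm

A 7-joint arm with a two-finger parallel gripper is mounted at the origin on the work surface. World frame = base frame: x ahead of the robot, y to its left, z up, the work surface at z = 0. Lengths are in m, angles in rad, forces in N, time in s.
With the tool pointing down it reaches from about 0.4 to 0.85 m from the base axis. Payload 10.4 kg.
Tool frame: the origin (TCP) lies on the centre line of the jaws, within the pads' length; the fingertips stand 25 mm ahead of it and the grasp point (between the pads) lies 6 mm ahead of it; z points along the fingers, y is the direction in which the jaws open and shut (so a half turn about z gives the same grasp; the last joint's range is limited). The gripper opens to 85 mm and grips with 20 to 120 N. Pads are 22 mm wide; open, the fingers measure 114 mm over their backs; the gripper's body (76 mm by 85 mm) begins 54 mm behind the grasp point. The pads swing forward as they close: fully open they stand 13 mm farther back than shut.
Start: joints at [-1.325, 0.332, -0.065, 1.46, 0.022, 1.35, -0.088], TCP at [0.166, 0.603, 0.256] pointing down, gripper open.
Joint ranges: [-2.6, 2.6], [-0.5, 2.12], [-1.47, 1.34], [0.16, 2.42], [-1.27, 4.41], [0.06, 2.06], [-2.6, 2.6]. Speed limits (rad/s): [2.22, 2.22, 2.79, 2.79, 3.14, 3.14, 3.14].

### API

Orientations are given as a unit quaternion [w, x, y, z].
In Python, from rig import sense, snapshot, camera_info, hand_in gives the robot as it stands. The module is installed in compiled form; this text tells all that it offers.
- The arm moves only by the tool step_arm, never from a script. Its argument "commands" is a list of rows, each an object with "travel": the shift along the tool's x, y, z in m, a list of three; "delta_rot": the turn, a rotation vector about the tool's x, y, z in rad, a list of three; "hand": the finger opening in m, from 0 to 0.0854. A call has 1 to 20 rows; each row is the pose to reach, as a shift and turn from the pose measured when the call began, along the tool's axes at that moment; what a row does not reach only later rows make up. A row lasts 1/12 s, in which the tool goes at most 41.7 mm and 7.16 degrees, less where a joint would pass 70% of its speed; a pose out of reach is approached as far as the arm can. A call with a gripper value outside its range is refused whole. The fingers move at their own pace and stop on an object; "grip_force" is the grip in N (left out, the last holds). Time passes only in rows, so rows that repeat a pose let the fingers close. It gives the time, the measured TCP pose, the force and the opening at its end, in the units of the state.
- sense(): the state, without advancing time (a new reading comes with each control period).
- snapshot(name): name is "scene" or "top" or "wrist"; returns the picture (400x640x3 uint8, red, green, blue); there is no depth.
- camera_info(name): a dict with "vfov" (degrees; the focal length in pixels is half the picture's height over the tangent of half this angle, whatever the lens; pixels are square), "cx", "cy" (the principal point, pixels), "dist" ([k1, k2, p1, p2, k3] as OpenCV has them; the pictures are not rectified), "camera_from_world" (4x4, takes a point from world to camera coordinates); the wrist camera has in their place "mount" (4x4, takes a point from camera to tool coordinates, whose origin is the TCP and whose axes are the flange's). Camera axes: x right, y down, z forward; pixel columns grow to the right and rows downward; lengths in m; the calibration is good to about 2 mm. A picture is of the moment at which its call begins: read the wrist's pose just before it. camera_info takes no time and is no camera call.
- hand_in(): hands the job in, once; it reports no verdict.
The state is a dict: "time": time; "joint_positions": joint angles; "joint_vel": joint speeds; "tau": joint torques, N m; "eef_pos": TCP position; "tcp_rot": TCP orientation; "contact_force": force on the tool from outside, world axes, zero at the start; "moment": the same for the moment, N m; "width": finger opening in m.
Only numpy, scipy, OpenCV 4.12 (cv2) and the standard library are available. Lean on these libraries where they do the work, as an engineer would, in place of code of your own. Each camera call takes 0.05 s, during which the arm holds its last target. There are 200 camera calls.

## Working session

There is one attempt and no reset: what is moved stays moved. The work goes in short steps, Python scripts to look and compute and a tool call to move; the robot and the scene stay as the last step left them, time stands still between calls to the robot, and variables do not carry over. Pictures are saved under pics/ and viewed, about 8 in all and at most 12, crops included, and the job is handed in when it is done.

Besides the shell and the picture viewer there is one more tool, called after ">>>" as a command line: name --argument value ..., lists and objects as JSON in quotes. step_arm: Moves the arm, as the interface text tells. Its arguments: {"type":"object","properties":{"commands":{"type":"array"},"grip_force":{"type":"number"}},"required":["commands"]}

```bash
mkdir -p pics; python3 - <<'E'
from rig import *
import cv2,numpy as np
np.set_printoptions(precision=4,suppress=True)
for n in ["scene","top"]:
    cv2.imwrite(f"pics/{n}0.png",snapshot(n)[:,:,::-1]); print(n,camera_info(n))
print(camera_info("wrist")); print(sense())
E
```

```text
scene {'vfov': 52.05733414546661, 'cx': 319.98138670707925, 'cy': 200.8300352740401, 'dist': array([-0.104,  0.   ,  0.   ,  0.   ,  0.   ]), 'camera_from_world': array([[-0.3548,  0.9349, -0.003 ,  0.1152],
       [ 0.6976,  0.2626, -0.6667, -0.3717],
       [-0.6225, -0.2386, -0.7454,  1.3915],
       [ 0.    ,  0.    ,  0.    ,  1.    ]])}
top {'vfov': 46.337669885552884, 'cx': 317.25449278413, 'cy': 200.1673982102938, 'dist': array([-0.0676,  0.    ,  0.    ,  0.    ,  0.    ]), 'camera_from_world': array([[ 0.0275, -0.9995, -0.0172,  0.0887],
       [-0.9951, -0.0257, -0.0953,  0.5957],
       [ 0.0948,  0.0197, -0.9953,  1.0057],
       [ 0.    ,  0.    ,  0.    ,  1.    ]])}
{'vfov': 64.16254971638858, 'cx': 320.50285848568205, 'cy': 197.0076268890316, 'dist': array([-0.0203,  0.    ,  0.    ,  0.    ,  0.    ]), 'mount': array([[ 0.0012, -0.9623, -0.2719,  0.0686],
       [ 1.    ,  0.001 ,  0.0011, -0.0005],
       [-0.0008, -0.2719,  0.9623, -0.1175],
       [ 0.    ,  0.    ,  0.    ,  1.    ]])}
{'time': 0.1, 'joint_positions': array([-1.3246,  0.3328, -0.0647,  1.4608,  0.0216,  1.3499, -0.0885]), 'joint_vel': array([-0.0015, -0.001 ,  0.0001, -0.0007,  0.0002,  0.0007, -0.0016]), 'tau': array([  0.0013, -62.6749,   0.049 , -39.2432,   0.0164,   0.0068,
        -0.    ]), 'eef_pos': array([0.1659, 0.6023, 0.2556]), 'tcp_rot': array([-0.    ,  0.134 ,  0.991 , -0.0006]), 'contact_force': array([ 0.3629, -0.2387,  0.0566]), 'moment': array([ 0.0627,  0.003 , -0.0297]), 'width': 0.08504585073646473}
```

View pics/scene0.png

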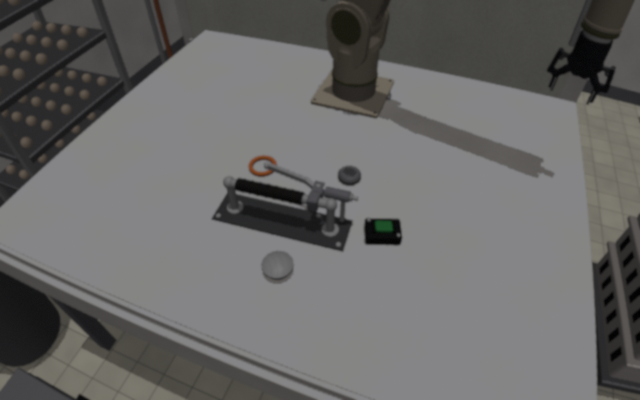

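View pics/top0.png

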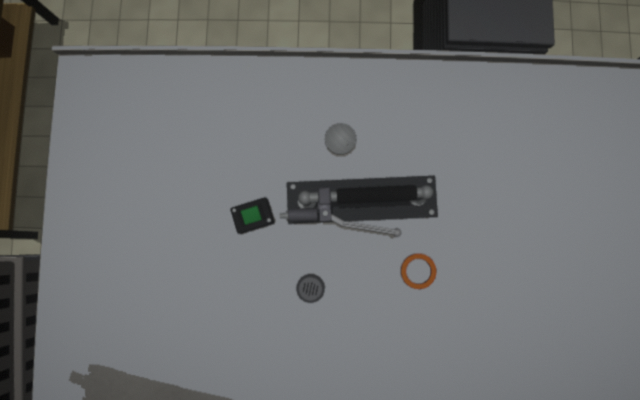

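The top view shows the unit, with plate corners about (287,182) to (437,216), the lever's ball at about (397,232) and the pivot near (325,210). The ring is at (419,271), the puck at (311,288) and the switch at (252,215). Next I'll enlarge it.

```bash
python3 - <<'E'
import cv2
a=cv2.imread("pics/top0.png")[165:245,275:445]
a=cv2.convertScaleAbs(a,alpha=1.8)
a=cv2.resize(a,None,fx=4.7,fy=4.7,interpolation=cv2.INTER_CUBIC)
for u in range(280,445,10):
    x=int((u-275+.5)*4.7);cv2.line(a,(x,0),(x,8 if u%50 else 20),(0,0,255),1);cv2.putText(a,str(u),(x-10,18),0,.35,(0,0,255))
for v in range(170,245,10):
    y=int((v-165+.5)*4.7);cv2.line(a,(0,y),(8,y),(0,0,255),1);cv2.putText(a,str(v),(10,y+4),0,.35,(0,0,255))
cv2.imwrite("pics/topc.png",a)
E
```

```text
(no output)
```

View pics/topc.png

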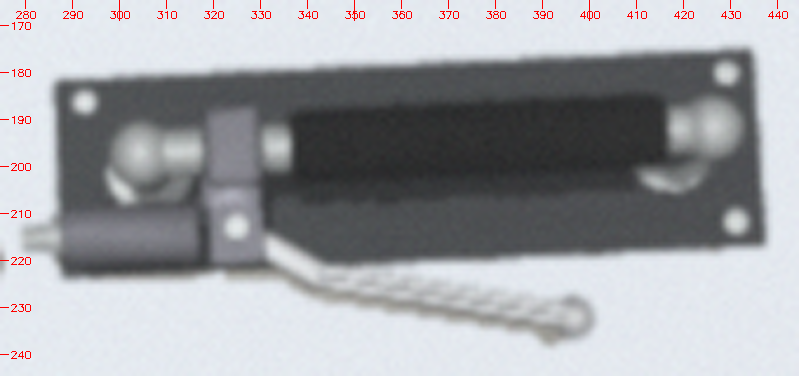

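The crop gives plate corners (286.2,182.2), (434.3,174.7), (437.3,216.4) and (287.7,223.4). The ball is at (396.6,231.7) and the pivot screw at (324.9,212.8).

```bash
cat > h.py <<'E'
import numpy as np,cv2
from rig import *
from scipy.spatial.transform import Rotation as R
np.set_printoptions(precision=4,suppress=True)
def w(n,px,z,T=None):
    c=camera_info(n); f=200/np.tan(np.radians(c["vfov"]/2)); K=np.array([[f,0,c["cx"]],[0,f,c["cy"]],[0,0,1]])
    T=c["camera_from_world"] if T is None else T
    p=cv2.undistortPoints(np.array([[px]],float),K,c["dist"])[0,0]
    o=-T[:3,:3].T@T[:3,3]; d=T[:3,:3].T@np.array([*p,1]); return o+d*(z-o[2])/d[2]
E
python3 - <<'E'
from h import *
C=np.array([w("top",p,.006) for p in [(286.2,182.2),(434.3,174.7),(437.3,216.4),(287.7,223.4)]])
print(C,[np.linalg.norm(C[i]-C[i-1]) for i in range(4)])
c=C.mean(0); ey=C[0]+C[3]-C[1]-C[2]; ex=C[0]+C[1]-C[2]-C[3]
a1=np.arctan2(-ey[0],ey[1]);a2=np.arctan2(ex[1],ex[0]); print(c,np.degrees([a1,a2]))
a=a1; r=R.from_euler('z',a).as_matrix()
g=lambda x,y,z=.1:c*[1,1,0]+r@np.array([x,y,z])
print("yaw",a,"pivot",g(-.035,.085),"press",g(-.077,-.0254))
for n,p,z in [("pivot",(324.9,212.8),.11),("ball",(396.6,231.7),.1),("slL",(336.6,195.4),.1),("slR",(416.2,191.5),.1),("puck",(311,288),.02),("ring",(419,271),.005),("sw",(252,215),.03)]:
    q=w("top",p,z); print(n,q,"unit",r.T@(q-c))
t=R.from_quat(sense()["tcp_rot"],scalar_first=True).as_matrix();print(t)
E
```

```text
[[ 0.6345  0.1768  0.006 ]
 [ 0.6604 -0.1598  0.006 ]
 [ 0.5655 -0.167   0.006 ]
 [ 0.5409  0.1702  0.006 ]] [np.float64(0.09386011767649133), np.float64(0.3376339774698886), np.float64(0.09517196562332449), np.float64(0.3380910140382636)]
[0.6003 0.0051 0.006 ] [4.2836 4.1483]
yaw 0.07476327730303715 pivot [0.5591 0.0872 0.1   ] press [ 0.5255 -0.026   0.1   ]
pivot [0.56   0.0867 0.11  ] unit [-0.0342  0.0844  0.104 ]
ball [ 0.5257 -0.0611  0.1   ] unit [-0.0794 -0.0604  0.094 ]
slL [0.5973 0.0635 0.1   ] unit [0.0013 0.0585 0.094 ]
slR [ 0.6096 -0.1007  0.1   ] unit [ 0.0013 -0.1061  0.094 ]
puck [0.3995 0.1131 0.02  ] unit [-0.1922  0.1228  0.014 ]
ring [ 0.4422 -0.1269  0.005 ] unit [-0.1676 -0.1198 -0.001 ]
sw [0.5563 0.2481 0.03  ] unit [-0.0258  0.2456  0.024 ]
[[-0.9641  0.2656 -0.0003]
 [ 0.2656  0.9641 -0.0012]
 [-0.0001 -0.0012 -1.    ]]
```

```bash
cat >> h.py <<'E'
c0=np.array([.6003,.0051,0]); yaw=.0740
U=R.from_euler('z',yaw)
PIV=c0+U.apply([-.035,.085,.1]); L0=np.array([-.042,-.107,0]); L0*=.115/np.linalg.norm(L0)
def contact(th): # world press point & press direction angle
    return PIV+U.apply(R.from_euler('z',th).apply(L0)), yaw-np.radians(12)+th
def row(th,gap,z=.107,half=.011):
    """travel, rot (tool axes now) so that the tool's -x side is gap short of the face at lever angle th"""
    s=sense(); T=R.from_quat(s["tcp_rot"],scalar_first=True)
    p,a=contact(th); d=np.array([np.cos(a),np.sin(a),0])
    q=p-(half+gap)*d; q[2]=z
    G=R.from_matrix(np.array([-d,[-d[1],d[0],0],[0,0,-1]]).T)
    return q,T.inv().apply(q-s["eef_pos"]),(T.inv()*G).as_rotvec()
E
python3 - <<'E'
from h import *
print(contact(0),contact(.24)); print(row(0,.04,z=.2)); print(row(0,.04))
E
```

```text
(array([ 0.5251, -0.0226,  0.1   ]), np.float64(-0.13543951023931955)) (array([ 0.5522, -0.0275,  0.1   ]), np.float64(0.10456048976068044))
(array([ 0.4746, -0.0157,  0.2   ]), array([-0.4617, -0.5137,  0.0563]), array([-0.0012, -0.    , -0.1334]))
(array([ 0.4746, -0.0157,  0.107 ]), array([-0.4617, -0.5136,  0.1493]), array([-0.0012, -0.    , -0.1334]))
```

>>> step_arm --commands '[{"travel": [-0.46,-0.514,0.056],"delta_rot": [0,0,-0.133],"hand": 0},{"travel": [-0.46,-0.514,0.056],"delta_rot": [0,0,-0.133],"hand": 0},{"travel": [-0.46,-0.514,0.056],"delta_rot": [0,0,-0.133],"hand": 0},{"travel": [-0.46,-0.514,0.056],"delta_rot": [0,0,-0.133],"hand": 0},{"travel": [-0.46,-0.514,0.056],"delta_rot": [0,0,-0.133],"hand": 0},{"travel": [-0.46,-0.514,0.056],"delta_rot": [0,0,-0.133],"hand": 0},{"travel": [-0.46,-0.514,0.056],"delta_rot": [0,0,-0.133],"hand": 0},{"travel": [-0.46,-0.514,0.056],"delta_rot": [0,0,-0.133],"hand": 0},{"travel": [-0.46,-0.514,0.056],"delta_rot": [0,0,-0.133],"hand": 0},{"travel": [-0.46,-0.514,0.056],"delta_rot": [0,0,-0.133],"hand": 0},{"travel": [-0.46,-0.514,0.056],"delta_rot": [0,0,-0.133],"hand": 0},{"travel": [-0.46,-0.514,0.056],"delta_rot": [0,0,-0.133],"hand": 0},{"travel": [-0.46,-0.514,0.056],"delta_rot": [0,0,-0.133],"hand": 0},{"travel": [-0.46,-0.514,0.056],"delta_rot": [0,0,-0.133],"hand": 0},{"travel": [-0.46,-0.514,0.056],"delta_rot": [0,0,-0.133],"hand": 0},{"travel": [-0.46,-0.514,0.056],"delta_rot": [0,0,-0.133],"hand": 0},{"travel": [-0.46,-0.514,0.056],"delta_rot": [0,0,-0.133],"hand": 0},{"travel": [-0.46,-0.514,0.056],"delta_rot": [0,0,-0.133],"hand": 0},{"travel": [-0.46,-0.514,0.056],"delta_rot": [0,0,-0.133],"hand": 0},{"travel": [-0.46,-0.514,0.056],"delta_rot": [0,0,-0.133],"hand": 0}]' --grip_force 60

```text
time: 1.77
eef_pos: [0.4725, -0.0149, 0.2]
tcp_rot: [-0.001, 0.068, 0.998, -0.001]
contact_force: [-0.1, 0.5, 0.6]
width: 0.0001
```

```bash
python3 - <<'E'
from h import *
a=sense()
W=cv2.convertScaleAbs(snapshot("wrist")[:,:,::-1],alpha=1.6)
S=cv2.convertScaleAbs(snapshot("scene")[80:280,190:450,::-1],alpha=1.6)
cv2.imwrite("pics/w1.png",W); S=cv2.resize(S,(780,600),interpolation=cv2.INTER_CUBIC); cv2.imwrite("pics/s1.png",S)
print(a["time"],a["eef_pos"],a["tcp_rot"],a["contact_force"],a["width"]); print(row(0,.03)); print(row(0,.015))
E
```

```text
1.7667 [ 0.4725 -0.0149  0.2   ] [-0.0005  0.0676  0.9977 -0.0006] [-0.1459  0.5477  0.5732] 0.00011512714349311886
(array([ 0.4845, -0.017 ,  0.107 ]), array([-0.0123, -0.0011,  0.0932]), array([-0.001 , -0.0005,  0.0017]))
(array([ 0.4994, -0.0191,  0.107 ]), array([-0.0273, -0.0011,  0.0932]), array([-0.001 , -0.0005,  0.0017]))
```

View pics/w1.png

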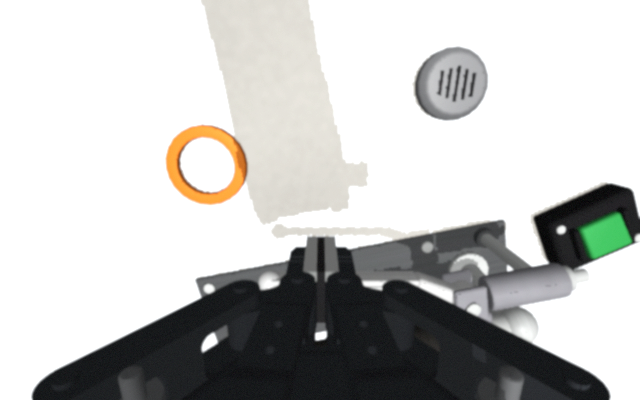

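The wrist view shows the shut fingertips at about (320,237), narrow sideways, with the linkage bulging along tool y only. That makes pressing with the finger flanks (tool −x) right. The ring, puck and switch are all clear. Next I check how far the tip stands ahead of the TCP.

```bash
python3 - <<'E'
from h import *
c=camera_info("wrist"); f=200/np.tan(np.radians(c["vfov"]/2)); M=np.linalg.inv(c["mount"])
for x in (.011,-.011):
  for y in (.0,.0145):
    for z in (.013,.025,.038):
      q=(M@[x,y,z,1])[:3]; print(x,y,z,f*q[:2]/q[2]+[c["cx"],c["cy"]])
E
```

```text
0.011 0.0 0.013 [321.4103 242.2465]
0.011 0.0 0.025 [321.3168 232.0107]
0.011 0.0 0.038 [321.2303 222.5358]
0.011 0.0145 0.013 [354.1606 242.2711]
0.011 0.0145 0.025 [351.5923 232.0347]
0.011 0.0145 0.038 [349.2148 222.559 ]
-0.011 0.0 0.013 [321.3138 286.2865]
-0.011 0.0 0.025 [321.2309 273.2336]
-0.011 0.0 0.038 [321.1537 261.0789]
-0.011 0.0145 0.013 [352.733  286.3044]
-0.011 0.0145 0.025 [350.3653 273.2517]
-0.011 0.0145 0.038 [348.1605 261.0971]
```

View pics/s1.png

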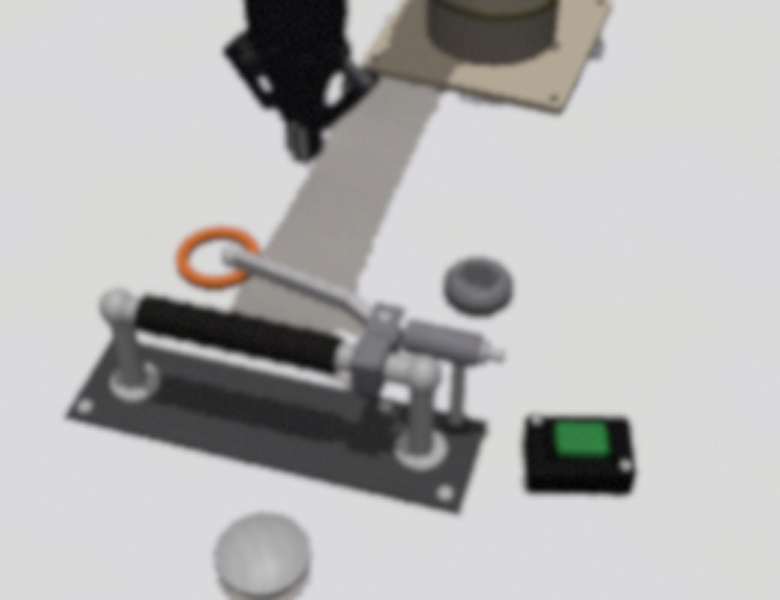

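The tip comes out about 20–25 mm ahead of the TCP, as stated. The scene crop shows the lever out and the gripper well clear of everything. Descend, then approach to a gap of about 15 mm.

>>> step_arm --commands '[{"travel": [0,-0.001,0.03],"delta_rot": [0,0,0],"hand": 0},{"travel": [0,-0.001,0.06],"delta_rot": [0,0,0],"hand": 0},{"travel": [0,-0.001,0.092],"delta_rot": [0,0,0],"hand": 0},{"travel": [-0.01,-0.001,0.092],"delta_rot": [0,0,0],"hand": 0},{"travel": [-0.02,-0.001,0.092],"delta_rot": [0,0,0],"hand": 0},{"travel": [-0.027,-0.001,0.092],"delta_rot": [0,0,0],"hand": 0},{"travel": [-0.027,-0.001,0.092],"delta_rot": [0,0,0],"hand": 0},{"travel": [-0.027,-0.001,0.092],"delta_rot": [0,0,0],"hand": 0}]'

```text
time: 2.53
eef_pos: [0.4999, -0.0188, 0.109]
tcp_rot: [0.0, 0.067, 0.998, -0.0]
contact_force: [0.6, -0.3, -0.2]
width: 0.0003
```

```bash
python3 - <<'E'
from h import *
a=sense()
W=cv2.convertScaleAbs(snapshot("wrist")[:,:,::-1],alpha=1.6)
S=cv2.convertScaleAbs(snapshot("scene")[110:260,200:400,::-1],alpha=1.6)
S=cv2.resize(S,(533,400),interpolation=cv2.INTER_CUBIC);W=W[150:400,190:457];W=cv2.resize(W,(267,250))
o=np.zeros((400,800,3),np.uint8);o[:,:533]=S;o[:250,533:]=W;cv2.imwrite("pics/c2.png",o)
print(a["time"],a["eef_pos"],a["contact_force"],a["moment"])
for g in (.006,.0,-.0): print(row(0,g,z=.108)[1:])
E
```

```text
2.5333 [ 0.4999 -0.0188  0.109 ] [ 0.6215 -0.3139 -0.2257] [ 0.0245  0.0673 -0.0063]
(array([-0.0092, -0.0003,  0.0008]), array([-0.0004,  0.0003,  0.0018]))
(array([-0.0152, -0.0003,  0.0008]), array([-0.0004,  0.0003,  0.0018]))
(array([-0.0152, -0.0003,  0.0008]), array([-0.0004,  0.0003,  0.0018]))
```

View pics/c2.png

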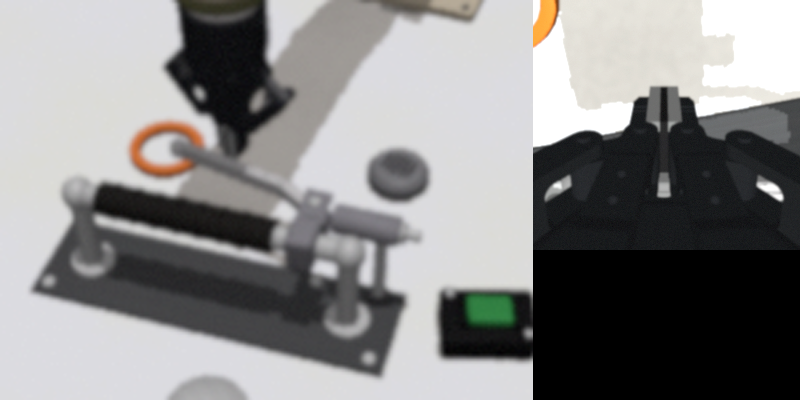

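The composite shows the fingertips just behind the blade, on its robot side, about halfway along. I'll approach until there is contact.

>>> step_arm --commands '[{"travel": [-0.002,0,0.001],"delta_rot": [0,0,0],"hand": 0},{"travel": [-0.004,0,0.001],"delta_rot": [0,0,0],"hand": 0},{"travel": [-0.006,0,0.001],"delta_rot": [0,0,0],"hand": 0},{"travel": [-0.008,0,0.001],"delta_rot": [0,0,0],"hand": 0},{"travel": [-0.01,0,0.001],"delta_rot": [0,0,0],"hand": 0},{"travel": [-0.012,0,0.001],"delta_rot": [0,0,0],"hand": 0},{"travel": [-0.013,0,0.001],"delta_rot": [0,0,0],"hand": 0},{"travel": [-0.014,0,0.001],"delta_rot": [0,0,0],"hand": 0},{"travel": [-0.015,0,0.001],"delta_rot": [0,0,0],"hand": 0},{"travel": [-0.015,0,0.001],"delta_rot": [0,0,0],"hand": 0}]'

```text
time: 3.47
eef_pos: [0.5142, -0.0208, 0.1078]
tcp_rot: [0.0, 0.067, 0.998, -0.0]
contact_force: [-0.4, -0.1, -0.1]
width: -0.0003
```

```bash
python3 - <<'E'
from h import *
a=sense();print(a["eef_pos"],a["contact_force"],a["moment"])
E
```

```text
[ 0.5142 -0.0208  0.1078] [-0.3778 -0.0746 -0.0977] [-0.0148  0.0651  0.0026]
```

>>> step_arm --commands '[{"travel": [-0.001,0,0],"delta_rot": [0,0,0],"hand": 0},{"travel": [-0.002,0,0],"delta_rot": [0,0,0],"hand": 0},{"travel": [-0.003,0,0],"delta_rot": [0,0,0],"hand": 0},{"travel": [-0.003,0,0],"delta_rot": [0,0,0],"hand": 0}]'

```text
time: 3.8
eef_pos: [0.5167, -0.0212, 0.1075]
tcp_rot: [-0.001, 0.067, 0.998, -0.0]
contact_force: [-2.6, -0.3, 1.0]
width: -0.0001
```

>>> step_arm --commands '[{"travel": [-0.001,0,0],"delta_rot": [0,0,0],"hand": 0},{"travel": [-0.002,0,0],"delta_rot": [0,0,0],"hand": 0},{"travel": [-0.002,0,0],"delta_rot": [0,0,0],"hand": 0}]'

```text
time: 4.05
eef_pos: [0.5182, -0.0217, 0.1072]
tcp_rot: [-0.001, 0.067, 0.998, -0.0]
contact_force: [-4.8, -0.5, 1.7]
width: 0.0001
```

```bash
sed -i 's/half=.011/half=.0085/' h.py; python3 - <<'E'
from h import *
for th in (.013,.04,.07,.1,.13,.16,.19,.22,.24): q,t,r=row(th,0,z=.107); print(th,t,r)
E
```

```text
0.013 [ 0.0001 -0.0003  0.0002] [-0.001  -0.0024 -0.0115]
0.04 [-0.003  -0.0009  0.0002] [-0.001  -0.0025 -0.0385]
0.07 [-0.0065 -0.0016  0.0002] [-0.0009 -0.0025 -0.0685]
0.1 [-0.0099 -0.0021  0.0002] [-0.0009 -0.0025 -0.0985]
0.13 [-0.0134 -0.0025  0.0002] [-0.0009 -0.0025 -0.1285]
0.16 [-0.0169 -0.0029  0.0002] [-0.0008 -0.0025 -0.1585]
0.19 [-0.0204 -0.0031  0.0002] [-0.0008 -0.0025 -0.1885]
0.22 [-0.0239 -0.0032  0.0002] [-0.0007 -0.0025 -0.2185]
0.24 [-0.0262 -0.0032  0.0002] [-0.0007 -0.0025 -0.2385]
```

>>> step_arm --commands '[{"travel": [-0.0015,-0.0005,0],"delta_rot": [0,0,-0.025],"hand": 0},{"travel": [-0.003,-0.0009,0],"delta_rot": [0,0,-0.0385],"hand": 0},{"travel": [-0.0047,-0.0012,0],"delta_rot": [0,0,-0.053],"hand": 0},{"travel": [-0.0065,-0.0016,0],"delta_rot": [0,0,-0.0685],"hand": 0},{"travel": [-0.0082,-0.0019,0],"delta_rot": [0,0,-0.0835],"hand": 0},{"travel": [-0.0099,-0.0021,0],"delta_rot": [0,0,-0.0985],"hand": 0},{"travel": [-0.0116,-0.0023,0],"delta_rot": [0,0,-0.1135],"hand": 0},{"travel": [-0.0134,-0.0025,0],"delta_rot": [0,0,-0.1285],"hand": 0},{"travel": [-0.0151,-0.0027,0],"delta_rot": [0,0,-0.1435],"hand": 0},{"travel": [-0.0169,-0.0029,0],"delta_rot": [0,0,-0.1585],"hand": 0},{"travel": [-0.0186,-0.003,0],"delta_rot": [0,0,-0.1735],"hand": 0},{"travel": [-0.0204,-0.0031,0],"delta_rot": [0,0,-0.1885],"hand": 0},{"travel": [-0.0204,-0.0031,0],"delta_rot": [0,0,-0.1885],"hand": 0}]'

```text
time: 5.13
eef_pos: [0.5376, -0.0277, 0.1069]
tcp_rot: [-0.002, -0.028, 1.0, -0.0]
contact_force: [-5.8, -0.4, 2.7]
width: -0.0002
```

```bash
python3 - <<'E'
from h import *
a=sense();print(a["eef_pos"],a["contact_force"],a["moment"])
for th in (.19,.205,.22,.235,.25): q,t,r=row(th,0,z=.107); print(th,t,r)
E
```

```text
[ 0.5376 -0.0277  0.1069] [-5.8412 -0.407   2.6624] [0.0041 1.2156 0.0318]
0.19 [-0.0004  0.0001 -0.0001] [-0.0006 -0.0041  0.0009]
0.205 [-0.0021 -0.0003 -0.0001] [-0.0006 -0.0041 -0.0141]
0.22 [-0.0038 -0.0006 -0.0001] [-0.0005 -0.0041 -0.0291]
0.235 [-0.0056 -0.001  -0.0001] [-0.0005 -0.0041 -0.0441]
0.25 [-0.0073 -0.0013 -0.0001] [-0.0005 -0.0041 -0.0591]
```

>>> step_arm --commands '[{"travel": [-0.0012,-0.0001,0],"delta_rot": [0,0,-0.007],"hand": 0},{"travel": [-0.0021,-0.0003,0],"delta_rot": [0,0,-0.014],"hand": 0},{"travel": [-0.003,-0.0005,0],"delta_rot": [0,0,-0.022],"hand": 0},{"travel": [-0.0038,-0.0006,0],"delta_rot": [0,0,-0.029],"hand": 0},{"travel": [-0.0047,-0.0008,0],"delta_rot": [0,0,-0.037],"hand": 0},{"travel": [-0.0055,-0.001,0],"delta_rot": [0,0,-0.044],"hand": 0},{"travel": [-0.0055,-0.001,0],"delta_rot": [0,0,-0.044],"hand": 0}]'

```text
time: 5.72
eef_pos: [0.5425, -0.0286, 0.1066]
tcp_rot: [-0.003, -0.05, 0.999, -0.0]
contact_force: [-6.8, -0.7, 2.6]
width: 0.0002
```

```bash
python3 - <<'E'
from h import *
a=sense();print(a["eef_pos"],a["contact_force"],a["moment"])
for th in (.235,.25): q,t,r=row(th,0,z=.107); print(th,t,r)
E
```

```text
[ 0.5425 -0.0286  0.1066] [-6.8306 -0.6733  2.5537] [-0.0943  1.2636  0.0317]
0.235 [-0.0007  0.0002 -0.0004] [-0.0004 -0.0057  0.0001]
0.25 [-0.0024 -0.0002 -0.0004] [-0.0003 -0.0057 -0.0149]
```

>>> step_arm --commands '[{"travel": [-0.001,0,0],"delta_rot": [0,0,-0.005],"hand": 0},{"travel": [-0.002,0,0],"delta_rot": [0,0,-0.008],"hand": 0},{"travel": [-0.002,0,0],"delta_rot": [0,0,-0.008],"hand": 0}]'

```text
time: 5.97
eef_pos: [0.5439, -0.0287, 0.1064]
tcp_rot: [-0.004, -0.054, 0.999, -0.0]
contact_force: [-7.6, -0.4, 3.3]
width: -0.0002
```

>>> step_arm --commands '[{"travel": [-0.001,0,0],"delta_rot": [0,0,0],"hand": 0},{"travel": [-0.002,0,0],"delta_rot": [0,0,0],"hand": 0},{"travel": [-0.002,0,0],"delta_rot": [0,0,0],"hand": 0}]'

```text
time: 6.22
eef_pos: [0.5449, -0.0288, 0.1061]
tcp_rot: [-0.005, -0.054, 0.999, -0.0]
contact_force: [-8.3, -0.4, 3.4]
width: 0.0001
```

>>> step_arm --commands '[{"travel": [-0.001,0,0],"delta_rot": [0,0,0],"hand": 0},{"travel": [-0.002,0,0],"delta_rot": [0,0,0],"hand": 0},{"travel": [-0.002,0,0],"delta_rot": [0,0,0],"hand": 0}]'

```text
time: 6.47
eef_pos: [0.5456, -0.0288, 0.1057]
tcp_rot: [-0.007, -0.053, 0.999, -0.0]
contact_force: [-10.7, -0.0, 4.2]
width: 0.0002
```

>>> step_arm --commands '[{"travel": [-0.001,0,0],"delta_rot": [0,0,0],"hand": 0},{"travel": [-0.002,0,0],"delta_rot": [0,0,0],"hand": 0},{"travel": [-0.002,0,0],"delta_rot": [0,0,0],"hand": 0}]'

```text
time: 6.72
eef_pos: [0.5459, -0.0289, 0.1051]
tcp_rot: [-0.009, -0.053, 0.999, -0.0]
contact_force: [-12.5, 0.3, 5.7]
width: 0.0002
```

```bash
python3 - <<'E'
from h import *
a=sense();print(a["eef_pos"],a["contact_force"],R.from_quat(a["tcp_rot"],scalar_first=True).as_matrix()[:,2])
for th in (.24,.26): q,t,r=row(th,0,z=.107); print(th,t,r)
S=cv2.convertScaleAbs(snapshot("scene")[130:230,210:370,::-1],alpha=1.6)
cv2.imwrite("pics/c3.png",cv2.resize(S,(800,500),interpolation=cv2.INTER_CUBIC))
E
```

```text
[ 0.5459 -0.0289  0.1051] [-12.4685   0.2513   5.6895] [-0.0172 -0.0013 -0.9999]
0.24 [ 0.0021  0.0007 -0.0018] [ 0.0005 -0.0172  0.0021]
0.26 [-0.0001  0.0002 -0.0019] [ 0.0007 -0.0172 -0.0178]
```

View pics/c3.png

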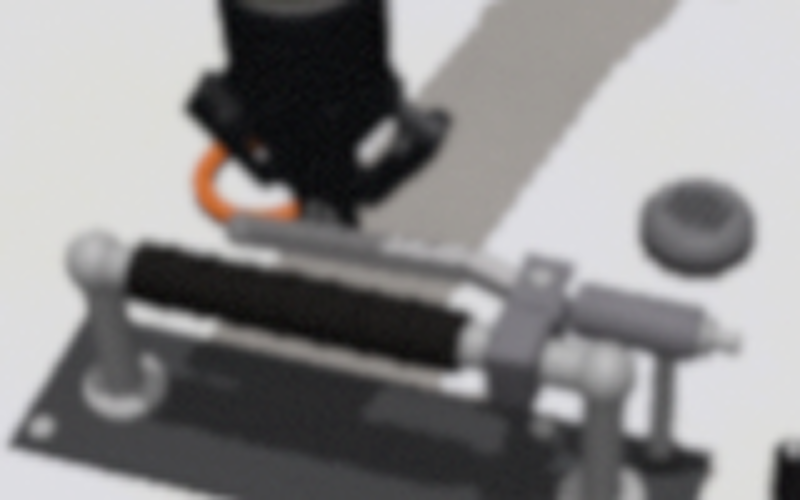

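The crop shows the blade parallel to the bar with the ball end at (245,228), a clear gap to the sleeve, and the fingers on the outer side only. The lever is on its stop, so I'll firm up a little and hold.

>>> step_arm --commands '[{"travel": [-0.0015,0,0],"delta_rot": [0,-0.006,0],"hand": 0},{"travel": [-0.0025,0,-0.0003],"delta_rot": [0,-0.012,0],"hand": 0},{"travel": [-0.003,0,-0.0003],"delta_rot": [0,-0.012,0],"hand": 0},{"travel": [-0.003,0,-0.0003],"delta_rot": [0,-0.012,0],"hand": 0}]'

```text
time: 7.1
eef_pos: [0.5465, -0.0289, 0.1047]
tcp_rot: [-0.005, -0.053, 0.999, 0.0]
contact_force: [-13.7, 0.6, 5.9]
width: 0.0002
```

>>> step_arm --commands '[{"travel": [-0.002,0,-0.0006],"delta_rot": [0,0,0],"hand": 0},{"travel": [-0.003,0,-0.0006],"delta_rot": [0,0,0],"hand": 0},{"travel": [-0.0032,0,-0.0006],"delta_rot": [0,0,0],"hand": 0},{"travel": [-0.0032,0,-0.0006],"delta_rot": [0,0,0],"hand": 0}]'

```text
time: 7.43
eef_pos: [0.5471, -0.0289, 0.1044]
tcp_rot: [-0.008, -0.053, 0.999, 0.001]
contact_force: [-16.7, -0.8, 6.7]
width: 0.0003
```

Firm at about 17 N. I'll hold it there.

>>> step_arm --commands '[{"travel": [-0.0026,0,-0.0006],"delta_rot": [0,0,0],"hand": 0},{"travel": [-0.0026,0,-0.0006],"delta_rot": [0,0,0],"hand": 0},{"travel": [-0.0026,0,-0.0006],"delta_rot": [0,0,0],"hand": 0},{"travel": [-0.0026,0,-0.0006],"delta_rot": [0,0,0],"hand": 0},{"travel": [-0.0026,0,-0.0006],"delta_rot": [0,0,0],"hand": 0},{"travel": [-0.0026,0,-0.0006],"delta_rot": [0,0,0],"hand": 0},{"travel": [-0.0026,0,-0.0006],"delta_rot": [0,0,0],"hand": 0},{"travel": [-0.0026,0,-0.0006],"delta_rot": [0,0,0],"hand": 0},{"travel": [-0.0026,0,-0.0006],"delta_rot": [0,0,0],"hand": 0},{"travel": [-0.0026,0,-0.0006],"delta_rot": [0,0,0],"hand": 0},{"travel": [-0.0026,0,-0.0006],"delta_rot": [0,0,0],"hand": 0},{"travel": [-0.0026,0,-0.0006],"delta_rot": [0,0,0],"hand": 0}]'

```text
time: 8.43
eef_pos: [0.547, -0.0289, 0.1042]
tcp_rot: [-0.011, -0.053, 0.999, 0.001]
contact_force: [-15.0, -0.2, 8.0]
width: -0.0
```

>>> step_arm --commands '[{"travel": [-0.0026,0,-0.0006],"delta_rot": [0,0,0],"hand": 0},{"travel": [-0.0026,0,-0.0006],"delta_rot": [0,0,0],"hand": 0},{"travel": [-0.0026,0,-0.0006],"delta_rot": [0,0,0],"hand": 0},{"travel": [-0.0026,0,-0.0006],"delta_rot": [0,0,0],"hand": 0},{"travel": [-0.0026,0,-0.0006],"delta_rot": [0,0,0],"hand": 0},{"travel": [-0.0026,0,-0.0006],"delta_rot": [0,0,0],"hand": 0},{"travel": [-0.0026,0,-0.0006],"delta_rot": [0,0,0],"hand": 0},{"travel": [-0.0026,0,-0.0006],"delta_rot": [0,0,0],"hand": 0},{"travel": [-0.0026,0,-0.0006],"delta_rot": [0,0,0],"hand": 0},{"travel": [-0.0026,0,-0.0006],"delta_rot": [0,0,0],"hand": 0},{"travel": [-0.0026,0,-0.0006],"delta_rot": [0,0,0],"hand": 0},{"travel": [-0.0026,0,-0.0006],"delta_rot": [0,0,0],"hand": 0},{"travel": [-0.0026,0,-0.0006],"delta_rot": [0,0,0],"hand": 0},{"travel": [-0.0026,0,-0.0006],"delta_rot": [0,0,0],"hand": 0},{"travel": [-0.0026,0,-0.0006],"delta_rot": [0,0,0],"hand": 0},{"travel": [-0.0026,0,-0.0006],"delta_rot": [0,0,0],"hand": 0}]'

```text
time: 9.77
eef_pos: [0.5471, -0.0289, 0.1041]
tcp_rot: [-0.014, -0.052, 0.999, 0.001]
contact_force: [-16.1, -0.7, 7.7]
width: 0.0001
```

```bash
python3 - <<'E'
from h import *
a=sense();print(a["time"],a["eef_pos"],a["contact_force"])
for n,s in (("top",np.s_[180:245,315:415]),("scene",np.s_[130:230,210:364])):
    S=cv2.convertScaleAbs(snapshot(n)[s][:,:,::-1],alpha=1.6); cv2.imwrite(f"pics/{n}4.png",S)
o=np.vstack([cv2.resize(cv2.imread("pics/top4.png"),(460,299),interpolation=2),cv2.resize(cv2.imread("pics/scene4.png"),(460,299),interpolation=2)]);cv2.imwrite("pics/c4.png",o)
q,t,r=row(.26,0,z=.106);print(t,r)
for th in (.235,.2,.15,.1,.05,0): q,t,r=row(th,0,z=.106); print(th,t,r)
E
```

```text
9.7667 [ 0.5471 -0.0289  0.1041] [-16.1249  -0.6913   7.7227]
[ 0.0011  0.0003 -0.0019] [ 0.004  -0.0286 -0.0195]
0.235 [ 0.0039  0.001  -0.0018] [ 0.0036 -0.0286  0.0055]
0.2 [ 0.0079  0.002  -0.0017] [ 0.0031 -0.0287  0.0405]
0.15 [ 0.0134  0.0038 -0.0015] [ 0.0024 -0.0288  0.0905]
0.1 [ 0.0189  0.0058 -0.0014] [ 0.0017 -0.0288  0.1405]
0.05 [ 0.0243  0.0081 -0.0012] [ 0.001  -0.0289  0.1905]
0 [ 0.0295  0.0106 -0.001 ] [ 0.0003 -0.0289  0.2405]
```

View pics/c4.png

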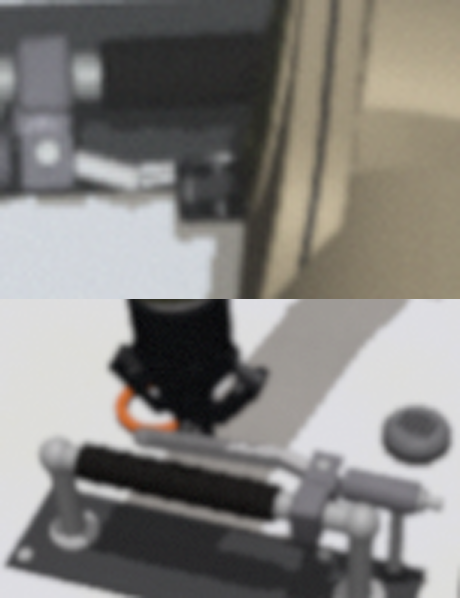

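Held 2.3 s at 15–17 N without drift. Both views show the lever on its stop with a gap to the sleeve still open. Now I'll ease it out slowly along the arc.

>>> step_arm --commands '[{"travel": [-0.0015,0,-0.0005],"delta_rot": [0,0,0],"hand": 0},{"travel": [0,0,-0.0005],"delta_rot": [0,-0.003,0],"hand": 0},{"travel": [0.0015,0.0003,-0.0005],"delta_rot": [0,-0.006,0],"hand": 0},{"travel": [0.003,0.0007,-0.0005],"delta_rot": [0,-0.01,0.002],"hand": 0},{"travel": [0.0045,0.0011,-0.0005],"delta_rot": [0,-0.012,0.012],"hand": 0},{"travel": [0.006,0.0015,-0.0005],"delta_rot": [0,-0.014,0.025],"hand": 0},{"travel": [0.0075,0.0019,-0.0005],"delta_rot": [0,-0.016,0.038],"hand": 0},{"travel": [0.009,0.0024,-0.0005],"delta_rot": [0,-0.018,0.05],"hand": 0},{"travel": [0.0105,0.0029,-0.0005],"delta_rot": [0,-0.02,0.064],"hand": 0},{"travel": [0.012,0.0034,-0.0005],"delta_rot": [0,-0.02,0.077],"hand": 0},{"travel": [0.0135,0.0039,-0.0005],"delta_rot": [0,-0.02,0.09],"hand": 0},{"travel": [0.015,0.0044,-0.0005],"delta_rot": [0,-0.02,0.105],"hand": 0},{"travel": [0.015,0.0044,-0.0005],"delta_rot": [0,-0.02,0.105],"hand": 0}]'

```text
time: 10.95
eef_pos: [0.5313, -0.0262, 0.1051]
tcp_rot: [-0.005, 0.0, 1.0, 0.001]
contact_force: [-5.8, 0.3, 4.2]
width: 0.0002
```

```bash
python3 - <<'E'
from h import *
a=sense();print(a["time"],a["eef_pos"],a["contact_force"])
for th in (.15,.1,.05,0): q,t,r=row(th,0,z=.106); print(th,t,r)
print(row(0,.01,z=.106))
E
```

```text
10.95 [ 0.5313 -0.0262  0.1051] [-5.8095  0.3073  4.1786]
0.15 [-0.0021 -0.0004 -0.0009] [ 0.0019 -0.0096 -0.0155]
0.1 [ 0.0035  0.0011 -0.0008] [ 0.0016 -0.0096  0.0345]
0.05 [ 0.0091  0.0028 -0.0008] [ 0.0014 -0.0097  0.0845]
0 [ 0.0146  0.0047 -0.0007] [ 0.0011 -0.0097  0.1345]
(array([ 0.5068, -0.0201,  0.106 ]), array([ 0.0245,  0.0061, -0.0006]), array([ 0.0011, -0.0097,  0.1345]))
```

Still following at 5.8 N. I'll ease it the rest of the way out.

>>> step_arm --commands '[{"travel": [0.0012,0.0004,-0.0005],"delta_rot": [0,-0.003,0.012],"hand": 0},{"travel": [0.0024,0.0008,-0.0005],"delta_rot": [0,-0.006,0.023],"hand": 0},{"travel": [0.0036,0.0011,-0.0005],"delta_rot": [0,-0.008,0.035],"hand": 0},{"travel": [0.0048,0.0015,-0.0005],"delta_rot": [0,-0.008,0.046],"hand": 0},{"travel": [0.006,0.0018,-0.0005],"delta_rot": [0,-0.008,0.057],"hand": 0},{"travel": [0.0072,0.0022,-0.0005],"delta_rot": [0,-0.008,0.068],"hand": 0},{"travel": [0.0084,0.0026,-0.0005],"delta_rot": [0,-0.008,0.079],"hand": 0},{"travel": [0.0096,0.003,-0.0005],"delta_rot": [0,-0.008,0.09],"hand": 0},{"travel": [0.0108,0.0034,-0.0005],"delta_rot": [0,-0.008,0.101],"hand": 0},{"travel": [0.012,0.0038,-0.0005],"delta_rot": [0,-0.008,0.112],"hand": 0},{"travel": [0.0129,0.0041,-0.0005],"delta_rot": [0,-0.008,0.12],"hand": 0},{"travel": [0.0137,0.0044,-0.0005],"delta_rot": [0,-0.008,0.128],"hand": 0},{"travel": [0.0145,0.0047,-0.0005],"delta_rot": [0,-0.008,0.134],"hand": 0},{"travel": [0.0152,0.0048,-0.0005],"delta_rot": [0,-0.008,0.134],"hand": 0},{"travel": [0.016,0.005,-0.0005],"delta_rot": [0,-0.008,0.134],"hand": 0}]'

```text
time: 12.2
eef_pos: [0.5158, -0.0212, 0.106]
tcp_rot: [-0.0, 0.067, 0.998, 0.001]
contact_force: [0.2, 0.2, 0.1]
width: -0.0002
```

>>> step_arm --commands '[{"travel": [0.0005,0,0],"delta_rot": [0,0,0],"hand": 0},{"travel": [0.001,0,0],"delta_rot": [0,0,0],"hand": 0},{"travel": [0.0015,0,0],"delta_rot": [0,0,0],"hand": 0},{"travel": [0.002,0,0],"delta_rot": [0,0,0],"hand": 0}]'

```text
time: 12.53
eef_pos: [0.514, -0.0209, 0.106]
tcp_rot: [0.0, 0.067, 0.998, 0.001]
contact_force: [-0.3, -0.3, 0.1]
width: -0.0003
```

Force is back to zero at the point where contact first began. Come clear: back off, go up, then aside.

>>> step_arm --commands '[{"travel": [0.01,0,0],"delta_rot": [0,0,0],"hand": 0},{"travel": [0.03,0,0],"delta_rot": [0,0,0],"hand": 0},{"travel": [0.045,0,0],"delta_rot": [0,0,0],"hand": 0},{"travel": [0.045,0,-0.03],"delta_rot": [0,0,0],"hand": 0},{"travel": [0.045,0,-0.06],"delta_rot": [0,0,0],"hand": 0},{"travel": [0.045,0,-0.09],"delta_rot": [0,0,0],"hand": 0},{"travel": [0.045,0,-0.12],"delta_rot": [0,0,0],"hand": 0},{"travel": [0.045,0.03,-0.12],"delta_rot": [0,0,0],"hand": 0},{"travel": [0.045,0.06,-0.12],"delta_rot": [0,0,0],"hand": 0},{"travel": [0.045,0.1,-0.12],"delta_rot": [0,0,0],"hand": 0},{"travel": [0.045,0.14,-0.12],"delta_rot": [0,0,0],"hand": 0},{"travel": [0.045,0.18,-0.12],"delta_rot": [0,0,0],"hand": 0},{"travel": [0.045,0.22,-0.12],"delta_rot": [0,0,0],"hand": 0},{"travel": [0.045,0.26,-0.12],"delta_rot": [0,0,0],"hand": 0},{"travel": [0.045,0.3,-0.12],"delta_rot": [0,0,0],"hand": 0},{"travel": [0.045,0.3,-0.12],"delta_rot": [0,0,0],"hand": 0},{"travel": [0.045,0.3,-0.12],"delta_rot": [0,0,0],"hand": 0},{"travel": [0.045,0.3,-0.12],"delta_rot": [0,0,0],"hand": 0}]'

```text
time: 14.03
eef_pos: [0.5095, 0.2815, 0.2261]
tcp_rot: [0.0, 0.068, 0.998, -0.0]
contact_force: [0.7, -0.4, 0.3]
width: 0.0002
```

```bash
python3 - <<'E'
from h import *
a=sense();print(a["time"],a["eef_pos"],a["contact_force"])
S=snapshot("top")[:,:,::-1]; o=cv2.imread("pics/top0.png"); s=np.s_[110:310,220:460]
d=cv2.absdiff(S,o); 
v=np.hstack([cv2.convertScaleAbs(x[s],alpha=1.6) for x in (S,d*2)]); cv2.imwrite("pics/c5.png",cv2.resize(v,(790,330)))
E
```

```text
14.0333 [0.5095 0.2815 0.2261] [ 0.7259 -0.4218  0.334 ]
```

View pics/c5.png

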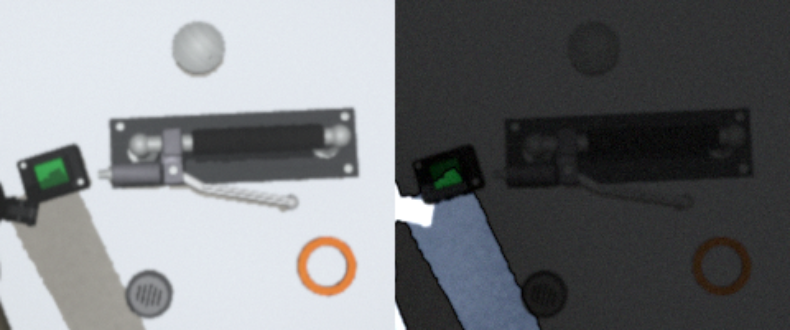

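The lever is back fully out with the ball at the same place, and the difference image shows no edges. The ring, puck, cap and switch are unmoved, and the bright patches are only the arm and its shadow.

```bash
python3 -c "
from rig import *
print(sense()['joint_vel'].round(3)); print(hand_in())"
```

```text
[ 0.011 -0.008  0.007  0.001 -0.005 -0.001 -0.   ]
the job is handed in; nothing more can be done
None
```

I pressed the lever onto its stop, held it there, eased it back out, and handed the job in at about 14 s.

- **Press:** I used the flanks of the shut fingers at the press point and followed the lever's arc. It came up firm on the stop, where the force rose steeply above about 8 N.
- **Hold:** I held it for about 2.3 s at 15–17 N along the press direction. Up to about 8 N of upward force also built up on the fingers from a slight tool tilt (about 1.5°). The pictures during the hold showed a clear gap between lever and bar, with the fingers only on the outer face.
- **Release:** I backed out at about 15–20 mm/s. The force was still 5.8 N about halfway out, and it fell to zero close to where contact first began.
- **Final check:** Compared with the starting top view, the lever is fully out and the ring, puck, cap, switch and toggle have not moved. The gripper is clear of everything, and the force reads zero within noise.

No check failed. I did not measure the lever's angle or the ball-to-sleeve gap in numbers.

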